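# Lay the breakfast tray

## Task

Lay the breakfast tray: stand the blue egg cup in the middle of the plate and the brown egg upright in it, stand the red mug in the middle of the coaster, lay the teaspoon flat on the tray in the strip between plate and coaster, level with them and straight across the tray (parallel to its short sides) with its bowl pointing away from the robot, and stand the white salt pot on the tray straight behind the plate, on the side away from the robot. Set everything down gently instead of dropping it, let go of it all, and leave the white egg and the black pepper pot where they are.

Things in the scene. Friction and masses are not known exactly. Their poses are not given: they have to be found in the camera images.
- tray: dark wooden tray, fixed, 270 mm deep (x), 370 mm wide (y); floor 8 mm thick, rim 22 mm high and 8 mm thick, brass handles on the short ends 42 mm high. Origin: underside, middle of the near long edge; x points across the tray away from the robot (within 7 degrees), y left, z up. Plate and coaster lie side by side on it, either one on the left
- plate: white tea plate with a blue rim line, fixed on the tray: 150 mm across, rim 18 mm high, flat inside bottom 5 mm above its underside and about 85 mm across. Origin: centre of its underside, on the tray floor; axes parallel to the tray's. Behind it 77 to 95 mm of tray floor is free up to the far rim
- coaster: square cork coaster, 90 x 90 x 5 mm, fixed on the tray beside the plate (centres about 195 mm apart; a strip of bare tray about 75 mm wide lies between their edges). Origin: centre of its underside, on the tray floor; axes parallel to the tray's
- eggcup: blue ceramic egg cup, empty, upright on the worktop: 52 mm high, foot 46 mm across, slim stem, bowl widest at the rim (45 mm outside, about 38 mm inside). Origin: centre of the foot's underside, z up. Grip it round the bowl near the rim. An egg sitting in it has its girth (its origin) about 65 mm above the foot's underside
- brown_egg: brown egg, 45 mm across, 59 mm tall, pointed end up in a hole of a square wooden egg rack (112 x 112 mm, top 30 mm above the worktop, 4 holes; fixed, not listed). Origin: middle of its girth (widest), 27 mm above its bottom, 32 mm below its point, 15 mm above the rack's top; z up through the point
- white_egg: white egg of the same shape and origin, across the diagonal of the same rack, its centre 74 mm from the brown egg's. Not to be moved
- mug: small red mug, open at the top, upright on the worktop: 70 mm high, 60 mm across, wall 4 mm, with a bow handle that reaches to 67 mm from its axis. Origin: centre of its underside; y points towards the handle, x across it (grip the body along x, clear of the handle)
- spoon: steel teaspoon lying flat on the worktop, 137 mm long: flat handle 6 mm thick, 8 to 10 mm wide, oval bowl 31 mm wide, 9 mm high. Origin: underside, near mid-length (65 mm from the handle's end; on the handle: grip it here, along y); x points along it towards the bowl, z up
- salt: round white ceramic pot with a steel band under its domed white cap, upright on the worktop: 70 mm high, 40 mm across (cap 36 mm, from 56 mm up). Origin: centre of its underside, z up
- pepper: pot of the same shape and size as the salt pot, black body and black cap. Origin: centre of its underside. Not to be moved
Things that resemble listed ones, but are neither listed nor needed, are in the scene too. Leave any purple or yellow look-alike of the eggcup alone. Several things have the shape of the spoon; the one meant has the colours described above.

How it is judged:
By the outcome, as a careful person would: the job done as asked, in the order asked, and still so for the second after the job is handed in, with the robot touching nothing.
It also fails if it takes over 136 s, if anything falls off the work surface, if the arm or the gripper's body presses on something with over 40 N, if the wrist force passes 120 N, or if a joint passes its speed limit or range.

## Robot

A 7-joint arm with a two-finger parallel gripper is mounted at the origin on the work surface. World frame = base frame: x ahead of the robot, y to its left, z up, the work surface at z = 0. Lengths are in m, angles in rad, forces in N, time in s.
With the tool pointing down it reaches from about 0.425 to 0.825 m from the base axis. Payload 3.6 kg.
Tool frame: the origin (TCP) lies where the fingers leave the gripper's body, on its centre line; the fingertips stand 73 mm ahead of it and the grasp point (between the pads) lies 54 mm ahead of it; z points along the fingers, y is the line along which they close (so a half turn about z gives the same grasp; the last joint's range is limited). The gripper opens to 85 mm and grips with 20 to 120 N. Pads are 22 mm wide; open, the fingers measure 114 mm over their backs; the gripper's body (76 mm by 85 mm) begins 54 mm behind the grasp point. The pads swing forward as they close: fully open they stand 13 mm farther back than shut.
Start: joints at [1.135, 0.615, -0.013, 1.423, 0.008, 1.103, -0.04], TCP at [0.258, -0.596, 0.304] pointing down, gripper open.
Joint ranges: [-3.12, 3.12], [-0.3, 2.06], [-1.34, 1.32], [0.26, 2.42], [-1.36, 4.5], [0.01, 1.98], [-2.84, 2.84]. Speed limits (rad/s): [2.79, 2.79, 3.14, 3.14, 3.14, 3.14, 3.14].

## Interface

Orientations are given as a unit quaternion [x, y, z, w].
In Python, from station import arm, snapshot, camera_info, ticket gives the robot as it stands. Calls block until the motion is done:
- arm.movep(position, orientation): joint-space move of the TCP to a pose.
- arm.line_to(position, velocity=0.15, ori=None): straight line of the TCP; ori=None keeps the orientation; velocity is the mean speed in m/s.
- arm.move_j(angles): joint-space move.
- arm.move_gripper(opening, effort=None): opening from 0.0 (shut) to 1.0 (fully open); effort is the grip in N (None keeps the last); returns when the fingers have stopped.
- arm.pause(seconds).
- arm.ik(position, orientation): joint angles nearest the present ones, or None.
- snapshot(name): name is "scene" or "side" or "wrist"; returns the picture (400x640x3 uint8, blue, green, red); there is no depth.
- camera_info(name): a dict with "fx", "fy", "cx", "cy" (pixels), "dist_coeffs" ([k1, k2, p1, p2, k3] as OpenCV has them; the pictures are not rectified), "R" (3x3) and "t" (3): a world point X has camera coordinates R X + t; the wrist camera has in their place "T_tool_cam" (4x4, takes a point from camera to tool coordinates, whose origin is the TCP and whose axes are the flange's). Camera axes: x right, y down, z forward; pixel columns grow to the right and rows downward; lengths in m; the calibration is good to about 2 mm. A picture is of the moment at which its call begins: read the wrist's pose just before it. camera_info takes no time and is no camera call.
A pose or a line that the arm cannot do raises arm.MotionError and nothing moves.
- ticket.finish_job(): hands the job in; it is judged then, once.
Readings, each from a call of its own:
- arm.read_time(): time.
- arm.read_joint_positions(): joint angles.
- arm.read_dq(): joint speeds.
- arm.read_effort(): joint torques, N m.
- arm.read_tool_pos(): TCP position.
- arm.read_eef_rot(): TCP orientation.
- arm.read_ft_force(): force on the tool from outside, world axes, zero at the start.
- arm.read_wrist_torque(): the same for the moment, N m.
- arm.read_opening(): opening from 0.0 (shut) to 1.0 (fully open).
- arm.read_finger_force(): force on a finger pad.
Only numpy, scipy, OpenCV 4.12 (cv2) and the standard library are available. Lean on these libraries where they do the work, as an engineer would, in place of code of your own. Each camera call takes 0.05 s, during which the arm holds its last target. There are 200 camera calls.

## Working session

There is one attempt and no reset: what is moved stays moved. The work goes in short steps, each a Python script; the robot and the scene stay as the last script left them, time stands still between calls to the robot, and variables do not carry over. Pictures are saved under pics/ and viewed, at most 14 in all, crops included, and the job is handed in when it is done.

```bash
mkdir -p pics
python3 - <<'E'
from station import arm,snapshot,camera_info
import cv2
for n in("scene","side","wrist"):
    cv2.imwrite(f"pics/{n}0.png",snapshot(n)); print(n,camera_info(n))
print(arm.read_time(),arm.read_eef_rot(),arm.read_opening())
E
```

```text
scene {'fx': 398.25141626610304, 'fy': 398.25141626610304, 'cx': 320.6016106502, 'cy': 202.05255068883494, 'dist_coeffs': array([-0.05422593,  0.        ,  0.        ,  0.        ,  0.        ]), 'R': array([[-0.42489335,  0.90521948, -0.0065822 ],
       [ 0.65336139,  0.30162682, -0.69436313],
       [-0.62656567, -0.29933083, -0.71959469]]), 't': array([ 0.22457671, -0.29564503,  1.44987057])}
side {'fx': 418.59906765427746, 'fy': 418.59906765427746, 'cx': 314.5810383716466, 'cy': 198.47032615802695, 'dist_coeffs': array([-0.06656319,  0.        ,  0.        ,  0.        ,  0.        ]), 'R': array([[-0.71856905, -0.69540939, -0.00801898],
       [-0.52068349,  0.54559639, -0.65666833],
       [ 0.46102845, -0.46768618, -0.75413686]]), 't': array([0.36151302, 0.29318371, 0.94750509])}
wrist {'fx': 313.32693898606686, 'fy': 313.32693898606686, 'cx': 319.9321862996926, 'cy': 198.06555408444237, 'dist_coeffs': array([-0.01979738,  0.        ,  0.        ,  0.        ,  0.        ]), 'T_tool_cam': array([[-4.33936852e-04, -9.54285619e-01, -2.98895917e-01,
         7.71255686e-02],
       [ 9.99999296e-01, -7.44247571e-04,  9.24362600e-04,
        -1.45331665e-04],
       [-1.10455850e-03, -2.98895306e-01,  9.54285270e-01,
        -7.01315723e-02],
       [ 0.00000000e+00,  0.00000000e+00,  0.00000000e+00,
         1.00000000e+00]])}
0.15 [ 9.79173261e-01  2.03023914e-01 -2.13542352e-04 -9.84492328e-04] 0.9975738518828737
```

View pics/scene0.png

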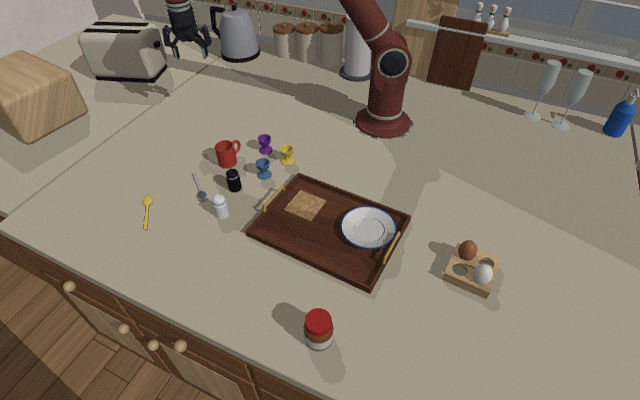

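View pics/side0.png

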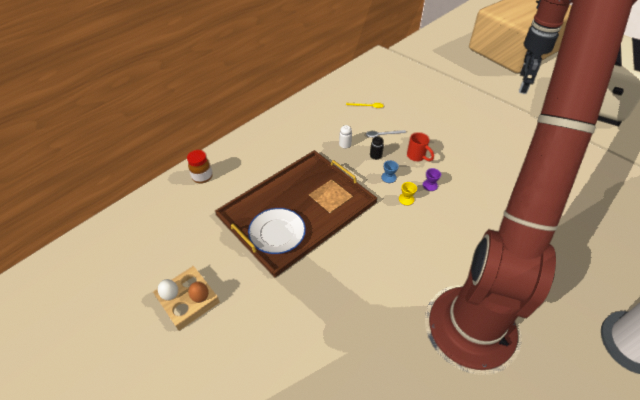

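Scene view: steel teaspoon at (198,187), yellow look-alike spoon (148,210). Blue egg cup (264,168), with purple (265,144) and yellow (287,155) look-alikes. Mug (227,153), pepper (233,180), salt (221,207), coaster (306,205), plate (368,228), brown egg (467,249), white egg (483,273). The steel spoon and the blue cup match the description by colour; I'll confirm both in an enlarged wrist crop.

```bash
cat > h.py <<'E'
import numpy as np, cv2
from scipy.spatial.transform import Rotation as R
from station import arm,snapshot,camera_info,ticket
def cam(n):
    c=camera_info(n)
    if n=="wrist":
        T=np.eye(4);T[:3,:3]=R.from_quat(arm.read_eef_rot()).as_matrix();T[:3,3]=arm.read_tool_pos()
        W=np.linalg.inv(T@c["T_tool_cam"]); c["R"],c["t"]=W[:3,:3],W[:3,3]
    c["K"]=np.array([[c["fx"],0,c["cx"]],[0,c["fy"],c["cy"]],[0,0,1]])
    return c
def ray(c,uv):
    p=cv2.undistortPoints(np.array(uv,float).reshape(-1,1,2),c["K"],c["dist_coeffs"]).reshape(-1,2)
    d=np.c_[p,np.ones(len(p))]@c["R"]; return -c["R"].T@c["t"],d
def onz(c,uv,z):
    o,d=ray(c,uv); return o+d*((z-o[2])/d[:,2])[:,None]
def proj(c,X):
    return cv2.projectPoints(np.array(X,float).reshape(-1,1,3),cv2.Rodrigues(c["R"])[0],c["t"],c["K"],c["dist_coeffs"])[0].reshape(-1,2)
def tri(l):
    "nearest point to rays [(cam,uv)..] and residual"
    A=np.zeros((3,3));b=np.zeros(3);P=[]
    for c,uv in l:
        o,d=ray(c,uv);d=d[0]/np.linalg.norm(d[0]);M=np.eye(3)-np.outer(d,d);A+=M;b+=M@o;P.append((M,o))
    x=np.linalg.solve(A,b);return x,[np.linalg.norm(M@(x-o)) for M,o in P]
def down(yaw):
    "tool down; closing line (tool y) at angle yaw in world xy, modulo half turn; choose best half by joint 7"
    s,c=np.sin(yaw),np.cos(yaw)
    return R.from_matrix(np.array([[s,c,0],[-c,s,0],[0,0,-1]]).T.reshape(3,3).T if False else np.column_stack([[s,-c,0],[c,s,0],[0,0,-1]])).as_quat()
E
python3 - <<'E'
from h import *
c=cam("scene")
for n,uv,z in [("mug",(227,153),.035),("cup",(264,168),.03),("pep",(233,180),.035),("salt",(221,207),.035),("sp",(198,187),.0),("ysp",(148,210),0),("coaster",(306,205),.013),("plate",(368,228),.015),("egg",(467,249),.045)]:
    p=onz(c,[uv],z)[0]; print(n,p.round(3),np.hypot(*p[:2]).round(3))
print(R.from_quat(arm.read_eef_rot()).as_matrix().round(2))
print(np.allclose(0,0), [ (y,None if (q:=arm.ik([.6,-.3,.35],down(y))) is None else q) for y in (0,1.57,3.14,-1.57)])
E
```

```text
mug [ 0.424 -0.38   0.035] 0.57
cup [ 0.433 -0.238  0.03 ] 0.494
pep [ 0.523 -0.291  0.035] 0.599
salt [ 0.63  -0.259  0.035] 0.681
sp [ 0.566 -0.398  0.   ] 0.691
ysp [ 0.706 -0.473  0.   ] 0.85
coaster [ 0.506 -0.057  0.013] 0.509
plate [0.514 0.135 0.015] 0.531
egg [0.499 0.391 0.045] 0.634
[[ 0.92  0.4  -0.  ]
 [ 0.4  -0.92  0.  ]
 [-0.   -0.   -1.  ]]Traceback (most recent call last):
  File "<stdin>", line 6, in <module>
  File "h.py", line 27, in down
    return R.from_matrix(np.array([[s,c,0],[-c,s,0],[0,0,-1]]).T.reshape(3,3).T if False else np.column_stack([[s,-c,0],[c,s,0],[0,0,-1]])).as_quat()
           ~~~~~~~~~~~~~^^^^^^^^^^^^^^^^^^^^^^^^^^^^^^^^^^^^^^^^^^^^^^^^^^^^^^^^^^^^^^^^^^^^^^^^^^^^^^^^^^^^^^^^^^^^^^^^^^^^^^^^^^^^^^^^^^^
  File "scipy/spatial/transform/_rotation.pyx", line 1143, in scipy.spatial.transform._rotation.Rotation.from_matrix
ValueError: Non-positive determinant (left-handed or null coordinate frame) in rotation matrix 0: [[ 0.  1.  0.]
 [-1.  0.  0.]
 [ 0.  0. -1.]].
```

```bash
python3 - <<'E'
s=open('h.py').read().split("    return R.from_matrix")[0]+"    return R.from_matrix(np.column_stack([[-s,c,0],[c,s,0],[0,0,-1]])).as_quat()\n"
open('h.py','w').write(s)
E
python3 - <<'E'
from h import *
import pickle
for i,y in enumerate((-.25,.22)):
    p=[.57,y,.36]
    arm.movep(p,down(-np.pi/2)); arm.pause(.15)
    c=cam("wrist"); im=snapshot("wrist")
    pickle.dump((c,im),open(f"w{i}.pkl","wb")); cv2.imwrite(f"pics/w{i}.png",im)
    print(arm.read_time(),arm.read_joint_positions())
for n in("scene","side"): pickle.dump((cam(n),snapshot(n)),open(n+".pkl","wb"))
E
```

```text
2.0667 [ 0.35521302  0.52644118  0.04202554  1.42553421 -0.02228971  1.19036224
 -1.17292102]
3.9833 [-0.38807061  0.50698791 -0.02319586  1.45868336  0.0127368   1.17598209
 -1.98616696]
```

View pics/w0.png

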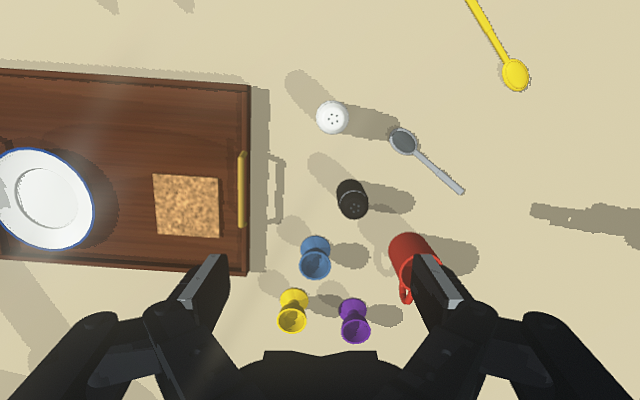

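View pics/w1.png

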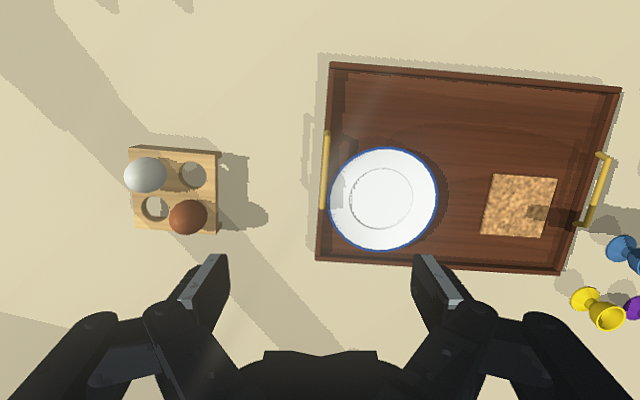

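w0 shows: salt (332,117), steel spoon with bowl (404,141) and handle end (463,191), pepper (352,200), blue cup (315,258), mug (412,258) with handle (405,295), coaster (188,205). w1 shows: plate (383,198), coaster (519,206), brown egg (188,216), white egg (145,174). Next, an enlarged crop to confirm which is which, plus the measurements.

```bash
cat > meas.py <<'E'
from h import *
import pickle
from scipy.optimize import least_squares
D={n:pickle.load(open(n+".pkl","rb")) for n in("w0","w1","scene","side")}
def blob(n,lo,hi,near=None,box=None):
    c,im=D[n]; m=cv2.inRange(cv2.cvtColor(im,cv2.COLOR_BGR2HSV),lo,hi)
    if box: k=np.zeros_like(m);x0,y0,x1,y1=box;k[y0:y1,x0:x1]=1;m*=k
    cs=cv2.findContours(m,cv2.RETR_EXTERNAL,cv2.CHAIN_APPROX_NONE)[0]
    if near is None: return max(cs,key=cv2.contourArea).reshape(-1,2).astype(float)
    cs=[k for k in cs if cv2.contourArea(k)>25]
    return min(cs,key=lambda k:abs(cv2.pointPolygonTest(k,near,True)) if cv2.pointPolygonTest(k,near,True)<0 else 0).reshape(-1,2).astype(float)
def cen(k): M=cv2.moments(k.astype(np.float32).reshape(-1,1,2));return np.array([M["m10"],M["m01"]])/M["m00"]
def circ(P,r=None,sel=None):
    f=lambda v:np.hypot(P[:,0]-v[0],P[:,1]-v[1])-(v[2] if r is None else r)
    s=least_squares(f,list(P[:,:2].mean(0))+[.03],loss="soft_l1",f_scale=.001); return s.x.round(4),np.abs(s.fun).mean().round(4)
def far(c,k,z):
    P=onz(c,k,z); o=-c["R"].T@c["t"]; d=P[:,:2].mean(0)-o[:2]; d/=np.linalg.norm(d)
    t=P[:,:2]@d; return P[t>t.max()-.022]
if __name__=="__main__":
    c0,i0=D["w0"];c1,i1=D["w1"]
    B=((100,100,40),(118,255,255))
    k=blob("w0",*B,box=(290,225,345,290)); print("cup rim",circ(far(c0,k,.052),.0225),cen(k))
    print("cup tri",tri([(D[n][0],[cen(blob(n,*B,box=b))]) for n,b in(("w0",(290,225,345,290)),("scene",(250,155,278,182)),("side",(378,158,402,186)))]))
    # plate: white+blue
    for n,cc,box in(("w1",c1,(315,135,450,262)),):
        im=D[n][1].astype(int); m=((im[...,0]-im[...,2]>25)).astype(np.uint8); k=np.zeros_like(m);x0,y0,x1,y1=box;k[y0:y1,x0:x1]=1;m*=k
        pts=np.argwhere(m)[:,::-1].astype(float); h=cv2.convexHull(pts.astype(np.int32)).reshape(-1,2).astype(float)
        print("plate",circ(onz(cc,h,.026)),len(pts))
    # coaster
    for n,b in(("w0",(145,165,228,245)),("w1",(470,165,565,245))):
        k=blob(n,(8,60,120),(25,200,255),box=b) ; P=onz(D[n][0],k,.013)
        r=cv2.minAreaRect((P[:,:2]*1000).astype(np.float32)); print("coaster",n,r)
    # eggs
    E=((4,110,30),(13,255,230))
    ks=[(n,blob(n,*E,box=b)) for n,b in(("w1",(165,194,210,238)),("scene",(456,238,480,262)),("side",(186,279,212,304)))]
    for n,k in ks: print("egg",n,cen(k),cv2.boundingRect(k.astype(np.int32)),onz(D[n][0],[cen(k)],.045))
    print("egg tri",tri([(D[n][0],[cen(k)]) for n,k in ks]))
    # mug rim
    k=blob("w0",(0,150,50),(6,255,255),box=(380,225,440,310)); print("mug",cen(k),cv2.boundingRect(k.astype(np.int32)))
    # salt
    k=blob("w0",(0,0,150),(179,45,255),box=(310,95,352,138)); print("salt",cen(k),cv2.boundingRect(k.astype(np.int32)),onz(c0,[cen(k)],.06))
    k=[(n,blob(n,(0,0,150),(179,45,255),box=b)) for n,b in(("w0",(310,95,352,138)),("scene",(210,190,232,222)),("side",(335,120,357,150)))]
    for n,q in k: print(n,cen(q),cv2.boundingRect(q.astype(np.int32)))
    print("salt tri",tri([(D[n][0],[cen(q)]) for n,q in k]))
    # spoon
    m=cv2.inRange(cv2.cvtColor(i0,cv2.COLOR_BGR2HSV),(85,0,0),(135,255,255)); 
    k=blob("w0",(90,5,40),(140,255,255),box=(385,122,475,200)); P=onz(c0,k,.004)
    r=cv2.minAreaRect((P[:,:2]*1000).astype(np.float32)); print("spoon",r,cv2.boundingRect(k.astype(np.int32)))
    print("hsv spoon",cv2.cvtColor(i0,cv2.COLOR_BGR2HSV)[[141,160,165,180],[404,428,433,450]])
    # tray edges corners w1 rough
    print("tray",onz(c1,[(330,63),(621,89),(560,273),(317,258)],.022))
    cv2.imwrite("pics/crop0.png",cv2.resize(i0[90:340,270:480],None,fx=2.4,fy=2.4,interpolation=cv2.INTER_CUBIC))
E
python3 meas.py
```

```text
cup rim (array([ 0.4348, -0.244 ,  0.03  ]), np.float64(0.0008)) [314.24553654 258.83545003]
cup tri (array([ 0.42947773, -0.24329797,  0.02548629]), [np.float64(0.001348885716306914), np.float64(0.0015529811092558545), np.float64(0.000720510430784972)])
plate (array([0.5158, 0.1337, 0.0754]), np.float64(0.0002)) 937
coaster w0 ((504.0542297363281, -63.12400817871094), (90.56013488769531, 91.16661071777344), 85.7005386352539)
coaster w1 ((503.5990905761719, -62.01417541503906), (92.88745880126953, 91.2096176147461), 85.55281829833984)
egg w1 [186.77134535 216.79501183] (169, 200, 38, 35) [[0.50212086 0.39363643 0.045     ]]
egg scene [467.37830688 250.11111111] (458, 241, 19, 19) [[0.50256246 0.39255736 0.045     ]]
egg side [197.65714286 291.65      ] (188, 282, 20, 20) [[0.50129878 0.39103295 0.045     ]]
egg tri (array([0.50199234, 0.39235091, 0.04498044]), [np.float64(0.001213522416116702), np.float64(0.00047702098834594966), np.float64(0.0014775109784308865)])
mug [406.49248809 259.13374863] (389, 233, 51, 71)
salt [331.80229496 117.06019564] (315, 100, 35, 35) [[ 0.62775548 -0.26539824  0.06      ]]
w0 [331.80229496 117.06019564] (315, 100, 35, 35)
scene [221.89526589 204.60732815] (210, 190, 22, 32)
side [345.04393305 136.35634589] (339, 125, 13, 23)
salt tri (array([ 0.62372854, -0.2643874 ,  0.034333  ]), [np.float64(0.003394134664336719), np.float64(0.0031975986401042884), np.float64(0.00036149135718524983)])
spoon ((565.6640625, -402.7115783691406), (133.0071258544922, 29.118867874145508), 54.48712158203125) (390, 129, 74, 65)
hsv spoon [[ 72  12 106]
 [ 95  11 142]
 [100  13 177]
 [ 95   8 186]]
tray [[ 0.69080043  0.20563371  0.022     ]
 [ 0.66238281 -0.16090958  0.022     ]
 [ 0.40101326 -0.14122345  0.022     ]
 [ 0.42889945  0.22285306  0.022     ]]
```

View pics/crop0.png

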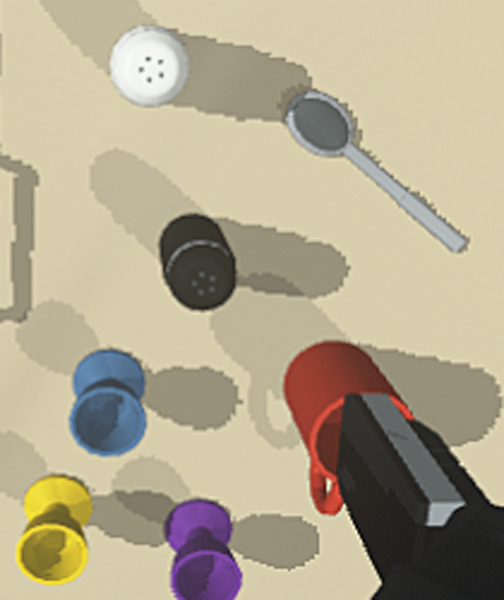

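The crop confirms it: steel spoon at (404,141) with its grey bowl, and blue cup at (315,258). Next, a closer look at the mug with its handle in view, and the spoon.

Run:
```python
from h import *
import pickle
arm.movep([.50,-.36,.36],down(-np.pi/2)); arm.pause(.15)
c=cam("wrist"); im=snapshot("wrist"); pickle.dump((c,im),open("w2.pkl","wb")); cv2.imwrite("pics/w2.png",im)
print(arm.read_time())
for n,p in dict(cup=(.434,-.244),mug=(.424,-.38),spoon=(.566,-.4),salt=(.627,-.265),egg=(.502,.392),plate=(.516,.134),coa=(.504,-.0625),strip=(.507,.02),saltp=(.636,.125)).items():
    print(n,*proj(c,[[*p,.03]]).round(),[(round(y,2),[None if (q:=arm.ik([*p,z],down(y))) is None else float(round(q[6],2)) for z in (.27,.076)]) for y in (-1.57,1.57,-2.36,-.785,.785,-.6,-2.5)])
```

```text
6.3833
cup [235. 211.] [(-1.57, [-1.01, -0.95]), (1.57, [1.66, 1.36]), (-2.36, [-1.69, -1.57]), (-0.79, [-0.34, -0.34]), (0.79, [1.0, 0.79]), (-0.6, [-0.18, -0.2]), (-2.5, [-1.81, -1.67])]
mug [335. 218.] [(-1.57, [-0.78, -0.74]), (1.57, [1.88, 1.65]), (-2.36, [-1.46, -1.39]), (-0.79, [-0.11, -0.11]), (0.79, [1.22, 1.04]), (-0.6, [0.05, 0.02]), (-2.5, [-1.58, -1.51])]
spoon [353. 110.] [(-1.57, [-0.9, -0.87]), (1.57, [1.81, 1.68]), (-2.36, [-1.58, -1.54]), (-0.79, [-0.22, -0.21]), (0.79, [1.13, 1.03]), (-0.6, [-0.06, -0.06]), (-2.5, [-1.7, -1.66])]
salt [240.  57.] [(-1.57, [-1.12, -1.1]), (1.57, [1.59, 1.45]), (-2.36, [-1.8, -1.75]), (-0.79, [-0.44, -0.44]), (0.79, [0.91, 0.81]), (-0.6, [-0.28, -0.28]), (-2.5, [-1.92, -1.85])]
egg [-223.  163.] [(-1.57, [-2.31, -2.2]), (1.57, [0.46, 0.17]), (-2.36, [-2.48, -2.78]), (-0.79, [-1.63, -1.64]), (0.79, [-0.28, -0.44]), (-0.6, [-1.48, -1.5]), (-2.5, [-2.62, -2.47])]
plate [-55. 152.] [(-1.57, [-1.84, -1.77]), (1.57, [0.88, 0.72]), (-2.36, [-2.51, -2.36]), (-0.79, [-1.16, -1.2]), (0.79, [0.21, -0.0]), (-0.6, [-1.0, -1.06]), (-2.5, [-2.62, -2.46])]
coa [ 92. 160.] [(-1.57, [-1.42, -1.34]), (1.57, [1.27, 0.99]), (-2.36, [-2.1, -1.93]), (-0.79, [-0.74, -0.76]), (0.79, [0.6, 0.45]), (-0.6, [-0.58, -0.62]), (-2.5, [-2.21, -2.03])]
strip [ 30. 158.] [(-1.57, [-1.59, -1.51]), (1.57, [1.1, 0.84]), (-2.36, [-2.28, -2.09]), (-0.79, [-0.92, -0.94]), (0.79, [0.44, 0.27]), (-0.6, [-0.76, -0.81]), (-2.5, [-2.39, -2.21])]
saltp [-80.  53.] [(-1.57, [-1.73, -1.69]), (1.57, [0.97, 0.84]), (-2.36, [-2.43, -2.33]), (-0.79, [-1.05, -1.07]), (0.79, [0.29, 0.17]), (-0.6, [-0.89, -0.92]), (-2.5, [-2.54, -2.44])]
```

View pics/w2.png

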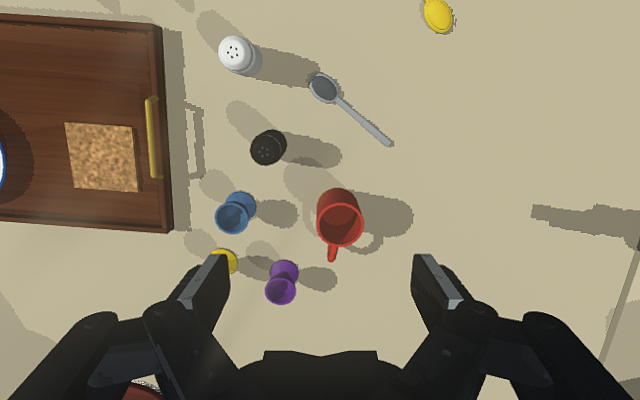

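w2 shows the mug rim centred near (340,222) with the handle end at (333,260), the blue cup rim at (234,213), and the spoon from bowl (324,88) to handle end (391,144). Fitting them.

```bash
cat > m2.py <<'E'
from meas import *
D["w2"]=pickle.load(open("w2.pkl","rb")); c,im=D["w2"]
if __name__=="__main__":
    k=blob("w2",(100,100,40),(118,255,255),box=(205,185,262,240)); print("cup",circ(far(c,k,.052),.0225))
    k=blob("w2",(0,150,50),(6,255,255),box=(310,180,370,270))
    P=onz(c,k[k[:,1]<245],.07); o=-c["R"].T@c["t"]; P=P[P[:,0]<P[:,0].max()-.03]; s=circ(P,.03); print("mug",s)
    h=k[k[:,1]>250].mean(0); print(h); H=onz(c,[h],.045)[0]; v=H[:2]-s[0][:2]; print("handle",v,np.degrees(np.arctan2(v[1],v[0])))
    for n,b in(("w0",(388,122,475,200)),("w2",(307,68,400,150))):
        cc,i=D[n]; hs=cv2.cvtColor(i,cv2.COLOR_BGR2HSV).astype(int); m=(hs[...,1]<28); x0,y0,x1,y1=b
        z=np.zeros(m.shape,np.uint8); z[y0:y1,x0:x1]=m[y0:y1,x0:x1]
        _,l,st,_=cv2.connectedComponentsWithStats(z); j=1+st[1:,4].argmax(); uv=np.argwhere(l==j)[:,::-1]
        P=onz(cc,uv,.005)[:,:2]; d=np.linalg.svd(P-P.mean(0),full_matrices=False)[2][0]; d*=np.sign(d[0])  # bowl = +x
        for _ in range(3):
            t=P@d; e=t.min(); q=P[(t<e+.085)]; u=np.linalg.svd(q-q.mean(0),full_matrices=False)[2][0]; d=u*np.sign(u[0])
        t=P@d; e=t.min(); m0=q.mean(0); org=m0+d*(e+.065-m0@d)
        print("spoon",n,len(P),"len",np.ptp(t).round(4),"org",org.round(4),"deg",np.degrees(np.arctan2(d[1],d[0])).round(2))
    print("salt",onz(c,[(236,52)],.07),onz(D["w0"][0],[(332,118)],.07))
    print("yellow/purple/pepper",onz(D["w0"][0],[(292,316),(355,327),(353,206)],.052)[:,:2])
E
python3 m2.py
```

```text
cup (array([ 0.4342, -0.2455,  0.03  ]), np.float64(0.0007))
mug (array([ 0.4327, -0.383 ,  0.03  ]), np.float64(0.001))
[331.29166667 256.375     ]
handle [-0.0587911   0.00846158] 171.8098764844633
spoon w0 1014 len 0.1363 org [ 0.5618 -0.4023] deg 51.05
spoon w2 1168 len 0.1365 org [ 0.5617 -0.4023] deg 50.99
salt [[ 0.62677934 -0.26990598  0.07      ]] [[ 0.62723829 -0.26523823  0.07      ]]
yellow/purple/pepper [[ 0.35051712 -0.21086057]
 [ 0.33090739 -0.30206664]
 [ 0.51725982 -0.29364628]]
```

```bash
cat >> h.py <<'E'
PL=np.array([.5158,.1337]);CO=np.array([.5038,-.0626]);TY=-.075
tx=np.array([np.cos(TY),np.sin(TY)]);ty=np.array([-tx[1],tx[0]])
def go(xy,gz,yaw): arm.movep([*xy,gz+.054],down(yaw))
def ln(xy,gz,v=.15,yaw=None): arm.line_to([*xy,gz+.054],velocity=v,ori=None if yaw is None else down(yaw))
def st(m): print(m,"t",round(arm.read_time(),1),"op",round(arm.read_opening(),3),"ff",np.round(arm.read_finger_force(),1),"ft",np.round(arm.read_ft_force(),1),"tcp",np.round(arm.read_tool_pos(),4))
def pick(xy,gz,yaw,pre=1.,eff=30,up=.2,low=None):
    arm.move_gripper(pre); go(xy,up,yaw); ln(xy,gz+.03,.25); ln(xy,gz,.08); st("at")
    arm.move_gripper(0.,eff); st("grip"); ln(xy,gz+.02,.06); ln(xy,up,.2); st("up")
def place(xy,gz,yaw,rel,up=.2,lim=1.5,extra=.003):
    "gz: expected gp height at touch; creep from 4 mm above until touch"
    go(xy,up,yaw); ln(xy,gz+.03,.2); ln(xy,gz+.004,.05); arm.pause(.3); f0=arm.read_ft_force()[2]; z=gz+.004
    while z>gz-extra:
        z-=.0007; ln(xy,z,.02)
        if arm.read_ft_force()[2]-f0>lim: break
    st(f"touch at {1000*(z-gz):.1f} mm rel, f0 {f0:.1f}")
    arm.move_gripper(rel); arm.pause(.2); ln(xy,z+.03,.06); ln(xy,up,.2); st("off")
E
python3 - <<'E'
from h import *
pick((.4345,-.2447),.041,-np.pi/2,eff=30)
arm.read_opening()
E
```

```text
at t 8.5 op 1.003 ff 0.0 ft [0.4 0.2 0.6] tcp [ 0.4348 -0.2449  0.0954]
grip t 9.0 op 0.492 ff 29.8 ft [0.2 0.6 5.2] tcp [ 0.4348 -0.2448  0.0956]
up t 10.3 op 0.485 ff 30.5 ft [-0.9 -0.3 -0.2] tcp [ 0.4338 -0.2442  0.2529]
```

Run:
```python
from h import *
place(PL,.041+.013,-np.pi/2,.8)
# look from above
ln(PL-np.array([-.05,0]),.25,.25); arm.pause(.2)
import pickle
c=cam("wrist");im=snapshot("wrist");pickle.dump((c,im),open("w3.pkl","wb"))
o=proj(c,[[*PL,.03]])[0].astype(int); print(o); cv2.imwrite("pics/w3.png",im[:300,max(0,o[0]-200):o[0]+200])
from meas import *
D["w3"]=(c,im); k=blob("w3",(100,100,40),(118,255,255),box=(int(o[0]-45),int(o[1]-50),int(o[0]+45),int(o[1]+60))); print("cup",circ(far(c,k,.065),.0225))
```

```text
touch at 0.5 mm rel, f0 -0.9 t 14.7 op 0.491 ff 30.6 ft [-0.6  0.2  0.8] tcp [0.5159 0.1337 0.1087]
off t 16.7 op 0.802 ff 0.0 ft [-0.7 -0.7 -0.2] tcp [0.515  0.1336 0.2529]
[319 212]
cup (array([0.4842, 0.1307, 0.03  ]), np.float64(0.0074))
```

View pics/w3.png

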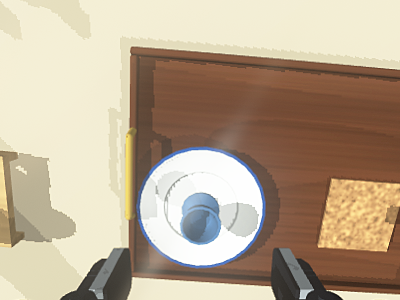

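The cup stands on the plate, with its rim near crop (200,226), i.e. (319,226) in the full picture. Checking its centring against the plate, then the egg.

Run:
```python
from meas import *
D["w3"]=pickle.load(open("w3.pkl","rb")); c,im=D["w3"]
k=blob("w3",(100,110,40),(118,255,255),box=(296,188,343,248)); print(cv2.boundingRect(k.astype(np.int32)),"cup",circ(far(c,k,.065),.0225))
i=im.astype(int); m=(i[...,0]-i[...,2]>25).astype(np.uint8); m[:140]=0;m[:,:245]=0;m[:,395:]=0;m[275:]=0
h=cv2.convexHull(np.argwhere(m)[:,::-1].astype(np.int32)).reshape(-1,2).astype(float); print("plate",circ(onz(c,h,.026)))
```

```text
(305, 218, 35, 26) cup (array([0.5156, 0.1358, 0.03  ]), np.float64(0.0005))
plate (array([0.516 , 0.1339, 0.0756]), np.float64(0.0001))
```

Run:
```python
from h import *
pick((.502,.3928),.052,-np.pi/4,eff=25)
c=cam("side");cv2.imwrite("pics/egg.png",np.hstack([cv2.resize(snapshot("side")[180:340,120:280],None,fx=2.4,fy=2.4),cv2.resize(snapshot("scene")[160:320,400:560],None,fx=2.4,fy=2.4)]))
```

```text
at t 19.9 op 0.999 ff 0.0 ft [ 0.1  0.  -0.6] tcp [0.5018 0.3928 0.1055]
grip t 20.3 op 0.51 ff 26.1 ft [ 1.3 -1.9  1.9] tcp [0.5031 0.3922 0.1066]
up t 21.6 op 0.511 ff 26.0 ft [-0.  -0.1 -1.4] tcp [0.5013 0.3922 0.2526]
```

View pics/egg.png

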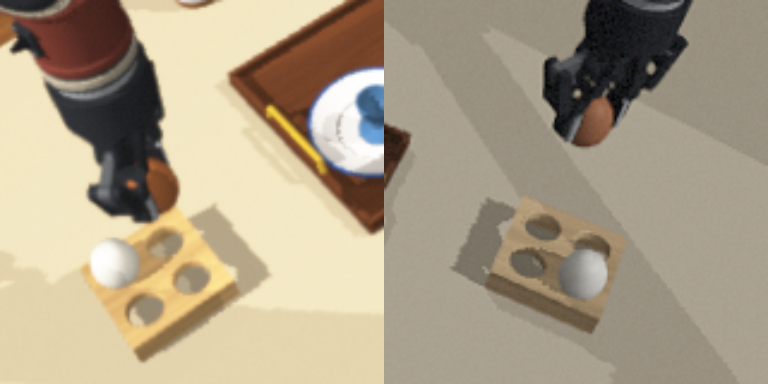

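The egg is held upright: side view about crop (160,185), scene view about (590,120). Placing it in the cup.

Run:
```python
from h import *
C=(.5157,.1352)
place(C,.085,-np.pi/4,.8,up=.22,lim=1.2)
a=snapshot("side")[160:280,200:360];b=snapshot("scene")[170:290,290:450]
cv2.imwrite("pics/egg2.png",np.vstack([np.hstack([cv2.resize(x,None,fx=2.4,fy=2.4) for x in(a,b)])]))
```

```text
touch at 1.9 mm rel, f0 -1.0 t 25.1 op 0.51 ff 26.1 ft [-1.3  0.8  2.2] tcp [0.5157 0.1352 0.141 ]
off t 27.0 op 0.805 ff 0.0 ft [ 0.9 -0.3 -0.5] tcp [0.515  0.1349 0.2729]
```

View pics/egg2.png

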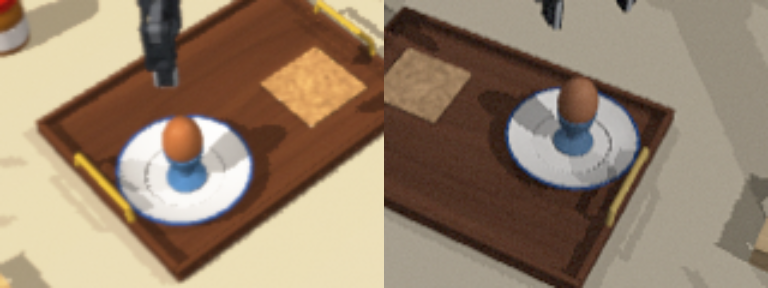

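The egg sits upright in the cup in the middle of the plate (side crop (183,142), scene crop (577,103)). Now the mug.

Run:
```python
from h import *
y=np.radians(-98.2)
pick((.4327,-.383),.046,y,eff=40)
place(CO,.046+.013,y,1.0)
go((.57,-.03),.28,-np.pi/2); arm.pause(.2)
import pickle
c=cam("wrist");im=snapshot("wrist");pickle.dump((c,im),open("w4.pkl","wb"));cv2.imwrite("pics/w4.png",im)
st("look"); print(proj(c,[[*CO,.083]]))
```

```text
at t 30.5 op 1.0 ff 0.0 ft [-0.3 -0.1 -0.5] tcp [ 0.4326 -0.383   0.0998]
grip t 30.8 op 0.676 ff 43.7 ft [-0.   0.3  2.7] tcp [ 0.433  -0.3834  0.1006]
up t 32.1 op 0.68 ff 43.4 ft [ 0.9 -0.  -1.9] tcp [ 0.4321 -0.3823  0.2527]
touch at -0.2 mm rel, f0 -1.7 t 36.6 op 0.68 ff 44.2 ft [-1.7  0.3  5.6] tcp [ 0.5039 -0.0626  0.1136]
off t 38.5 op 1.003 ff 0.0 ft [-0.6 -1.3 -0.8] tcp [ 0.5031 -0.0624  0.253 ]
look t 39.3 op 0.999 ff 0.0 ft [-0.2  0.6 -0. ] tcp [ 0.5689 -0.0306  0.3326]
[[348.87517856 233.1382992 ]]
```

View pics/w4.png

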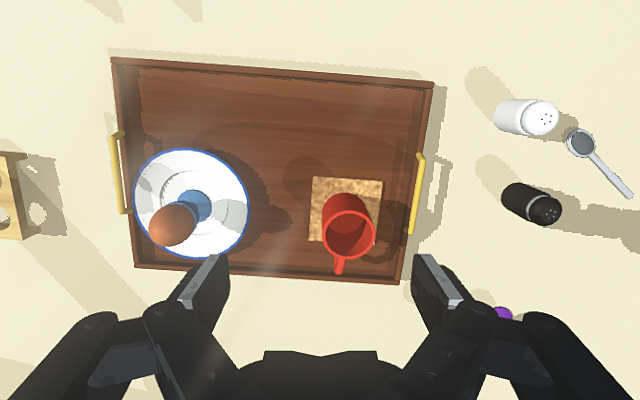

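The mug stands centred on the coaster: rim at (348,234), predicted (349,233). Handle points toward the robot, clear of the strip. Now the spoon.

Run:
```python
from h import *
pick((.5617,-.4023),.0205,np.radians(-39),pre=.4,eff=60,up=.2)
a=snapshot("side")[60:180,310:470];b=snapshot("scene")[110:230,130:290]
cv2.imwrite("pics/sp.png",np.hstack([cv2.resize(x,None,fx=2.4,fy=2.4) for x in(a,b)]))
```

```text
at t 42.5 op 0.4 ff 0.0 ft [-1.1 -1.4  0.4] tcp [ 0.5615 -0.4022  0.074 ]
grip t 42.9 op 0.071 ff 58.9 ft [-0.1 -0.6  1.6] tcp [ 0.5619 -0.4025  0.075 ]
up t 44.3 op 0.075 ff 58.7 ft [ 0.6 -0.5 -0.6] tcp [ 0.561  -0.4018  0.2524]
```

View pics/sp.png

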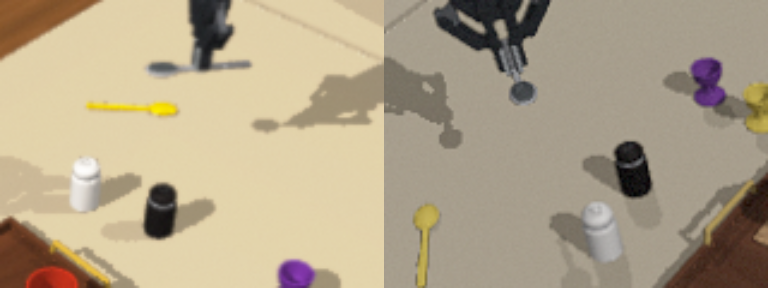

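The spoon is held level (side crop: bowl (162,68), handle end (248,64)). Placing it.

Run:
```python
from h import *
s=PL-ty*.1134-tx*.0005; print(s)
place(s,.0290,np.radians(-94.3),.4,extra=.002,lim=1.2)
go((.57,.02),.28,-np.pi/2); arm.pause(.2)
import pickle
c=cam("wrist");im=snapshot("wrist");pickle.dump((c,im),open("w5.pkl","wb"));cv2.imwrite("pics/w5.png",im)
st("look")
X=[[*(s+tx*.072),.012],[*(s-tx*.065),.012],[*(PL+.12*tx),.008]]; print(proj(c,X).round(1))
```

```text
[0.50680438 0.02065625]
touch at -0.9 mm rel, f0 0.2 t 49.6 op 0.073 ff 59.5 ft [-1.5 -0.   6. ] tcp [0.5069 0.0206 0.0828]
off t 51.6 op 0.397 ff 0.0 ft [ 0.5  0.2 -0.8] tcp [0.506  0.0207 0.253 ]
look t 52.4 op 0.402 ff 0.0 ft [1.1 1.1 1. ] tcp [0.5689 0.0202 0.3325]
[[323.8 155. ]
 [316.  253.2]
 [233.6 108. ]]
```

View pics/w5.png

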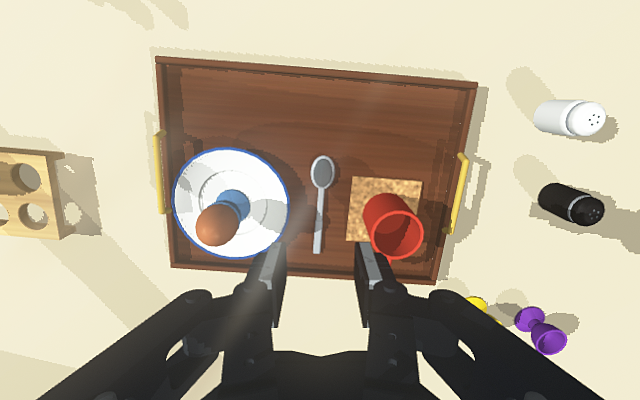

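The spoon lies straight in the strip, bowl tip (323,155) and handle end (317,253), as predicted. Salt next.

Run:
```python
from h import *
import pickle
c,_=pickle.load(open("w5.pkl","rb"));print(onz(c,[(591,119)],.07))
y=np.radians(-94.3)
pick((.6265,-.2665),.038,y,eff=40)
p=PL+.120*tx
place(p,.038+.008,y,.85)
go((.57,.05),.30,-np.pi/2); arm.pause(.2)
c=cam("wrist");im=snapshot("wrist");pickle.dump((c,im),open("w6.pkl","wb"));cv2.imwrite("pics/w6.png",im)
st("look"); print(proj(c,[[*p,.078],[*p,.008]]).round(1))
cv2.imwrite("pics/end.png",np.vstack([np.hstack([cv2.resize(x,None,fx=2,fy=2) for x in(snapshot("side")[120:330,150:350],snapshot("scene")[140:350,230:430])])]))
```

```text
[[ 0.62706928 -0.26350939  0.07      ]]
at t 55.3 op 1.0 ff 0.0 ft [ 0.3 -0.2  0.4] tcp [ 0.6263 -0.2665  0.0914]
grip t 55.8 op 0.457 ff 40.6 ft [-0.  -0.2  2.5] tcp [ 0.6269 -0.2667  0.0927]
up t 57.1 op 0.455 ff 40.3 ft [-1.1 -0.5 -1.5] tcp [ 0.6257 -0.266   0.2523]
touch at -0.2 mm rel, f0 -0.4 t 61.8 op 0.455 ff 40.8 ft [-1.4 -0.7  5. ] tcp [0.6356 0.1247 0.1006]
off t 63.9 op 0.849 ff 0.0 ft [ 0.1 -0.2 -0.3] tcp [0.6346 0.1248 0.2526]
look t 64.8 op 0.855 ff 0.0 ft [ 0.7 -0.9 -0.6] tcp [0.5701 0.0515 0.352 ]
[[251.3 110.6]
 [262.7 108.7]]
```

View pics/w6.png

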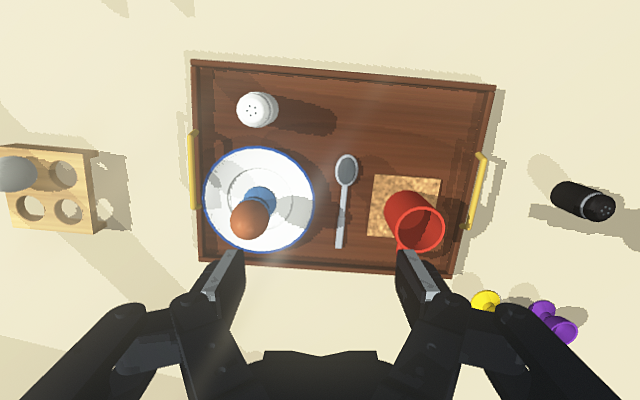

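View pics/end.png

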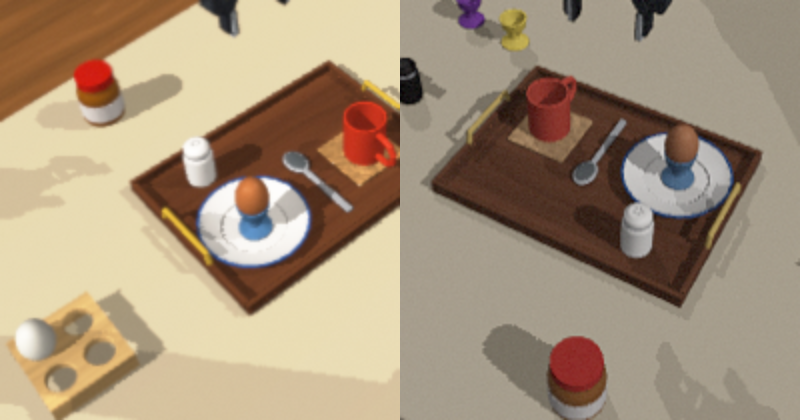

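Everything is in place and upright: salt (258,110), spoon (344,200), mug (414,222), egg in cup (250,210). The gripper is clear, and the white egg and pepper are untouched.

```bash
python3 -c "
from h import *
print(ticket.finish_job(),arm.read_time())"
```

```text
the job is handed in; nothing more can be done
the job is handed in; nothing more can be done
```

The breakfast tray is laid as asked, in the order asked, and handed in at about 65 s of robot time; the last pictures show every item upright and in place, with the white egg and the pepper pot untouched.

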